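# Hold the spring vise open with its T-handle

### The job

Fit the loose wooden T-handle fully home on the square spindle of the spring-closing carving vise, then turn it anticlockwise (seen from above) until the moving jaw has opened 20 mm, which brings its face level with the brass index pins. The vise snaps shut if let go, so finish while still gripping the handle and holding the jaw steady at that opening. Touch the vise only through the handle at the end, and leave the wooden blank between the jaws and the carving gouges on the mat where they are.

Things in the scene. Friction and masses are not known exactly. Their poses are not given: they have to be found in the camera images.
- handle: loose T-handle, 0.3 to 0.45 kg, standing upright on the orange mat (3 mm thick), bore down. Dark steel hub 46 x 46 x 30 mm with a square bore 21.6 mm wide, 30 mm deep, open below, 2.5 mm chamfer; above it a 20 mm neck and the wooden bar. Origin: centre of the hub's underside; z up, x along the bar; bore sides parallel to x and y; fits in any of four quarter turns
- handle_grip (a point): middle of the handle's brown wooden bar, 63 mm above the hub's underside, same axes as the handle: bar 110 mm long (x), 24 mm wide (y), 26 mm high. Grip it across its width, pointing down
- spindle_seat (a point): centre of the spindle's shoulder, 70 mm above the worktop: a 54 mm dark steel disc with a bright square shaft 20 mm wide rising 28 mm from it (top 5 mm narrowed to 16.5 mm). x and y are parallel to the shaft's sides and turn with it, z up. Fully home, the hub's underside lies on the disc and the handle's origin is at this point
- spindle (a joint): turn of the spindle in rad, 0 at rest on its stop, growing anticlockwise seen from above, other stop at 1.3. A spring drives it back: 0.09 N m at rest, 0.21 N m at 0.8 rad. The handle has about 0.1 rad of play on the shaft, so it must turn a little farther than the spindle
- jaw (a joint): opening of the moving jaw in m, 0 closed, 0.0325 at the far stop, growing as it slides towards the spindle; geared to the spindle, 0.025 m per rad, so 20 mm is 0.8 rad (about 45 degrees). At 20 mm the jaw's wood-lined face is level with the two thin brass index pins, one on each edge of the bed
- jaw_lip (a point): middle of the top edge of the moving jaw's wood-lined face (the one that meets the blank), 78 mm above the worktop; the jaw is a grey block 20 mm thick, 82 mm wide, 48 mm high; moves with the jaw
- vise: fixed grey carving vise, placed and turned differently each time; bed 250 x 100 x 30 mm, from x = -110 to +140 mm. Origin under the bed, x from spindle to jaws, z up. Spindle axis at x = -75 mm on a 62 mm high housing (70 x 90 mm); moving jaw's lined face at x = 60 mm when closed, fixed jaw's at 111.5 mm. Nothing on it, blank included, is higher than 98 mm
- blank: loose pine carving blank 50 x 60 x 50 mm with a 36 mm square boss 16 mm high on top, 0.14 kg, standing on the bed between the jaws; origin at the centre of its underside; to be left there
- gouge0: bystander: carving gouge 195 mm long, wooden handle 26 mm thick, lying on the mat; origin under the middle
- gouge1: bystander: as gouge0
- gouge2: bystander: as gouge0, on the other side of the mat
Not all that is in view belongs to the job. What is shaped like the handle but blue or red is not meant.

How it is judged (in metres and radians):
On the way:
1. the handle sits fully home on the square spindle (z of handle in the frame of spindle_seat between -0.004 and 0.004 m and horizontal distance between handle and spindle_seat below 0.004 m and angle between handle's own z axis and vertical below 0.12 rad), for 0.2 s.
At the end, for the whole second after the job is handed in: handle home on the spindle (within 4 mm of shoulder and axis, upright within 0.12 rad) and gripped (over 2 N); jaw held still (spindle under 0.1 rad/s) 15 to 25 mm open; robot not touching the vise itself (under 1 N); blank moved less than 15 mm (all of step 1 and value of joint jaw between 0.015 and 0.025 m and velocity of joint spindle between -0.1 and 0.1 rad/s and contact force between the fingers and handle above 2 N and contact force between the arm and vise below 1 N and distance of blank from where it was at the start of the episode below 0.015 m); the arm keeps its last pose, push and grip.
It fails at once if the blank is knocked from its place between the jaws (15 mm) (distance of blank from where it was at the start of the episode above 0.015 m).
It fails at once if a carving gouge is pushed away (40 mm) (distance of any of gouge0, gouge1, gouge2 from where it was at the start of the episode above 0.04 m).
It also fails if it takes over 48 s, if anything falls off the work surface, if the arm or the gripper's body presses on something with over 40 N, if the wrist force passes 120 N, or if a joint passes its speed limit or range.

### The arm

A 7-joint arm with a two-finger parallel gripper is mounted at the origin on the work surface. World frame = base frame: x ahead of the robot, y to its left, z up, the work surface at z = 0. Lengths are in mm, angles in rad, forces in N, time in s.
With the tool pointing down it reaches from about 350 to 900 mm from the base axis. Payload 8.1 kg.
Tool frame: the origin (TCP) lies at the centre of the arm's flange, where the gripper is bolted on; the fingertips stand 173 mm ahead of it and the grasp point (between the pads) lies 155 mm ahead of it; z points along the fingers, y is the direction in which the jaws open and shut (so a half turn about z gives the same grasp; the last joint's range is limited). The gripper opens to 85 mm and grips with 20 to 120 N. Pads are 22 mm wide; open, the fingers measure 114 mm over their backs; the gripper's body (76 mm by 85 mm) begins 54 mm behind the grasp point. The pads swing forward as they close: fully open they stand 13 mm farther back than shut.
Start: joints at [1.238, 0.434, 0.025, 1.573, -0.012, 1.134, -0.075], TCP at [142.339, -608.582, 404.723] pointing down, gripper open.
Joint ranges: [-2.62, 2.62], [-0.44, 2.09], [-1.27, 1.32], [0.08, 2.57], [-1.32, 4.46], [0.12, 2], [-2.74, 2.74]. Speed limits (rad/s): [2.22, 2.22, 3.01, 3.01, 3.14, 3.14, 3.14].

### API

Orientations are given as a unit quaternion [x, y, z, w].
In Python, from station import manip, get_image, ticket gives the robot as it stands. The module is installed in compiled form; this text tells all that it offers.
- The arm moves only by the tool carry_out, never from a script. Its argument "deltas" is a list of rows, each an object with "turn": the turn, a rotation vector about the tool's x, y, z in units of 2 pi rad (1.0 is 2 pi rad), a list of three; "xyz": the shift along the tool's x, y, z in units of 300 mm (1.0 is 300 mm), a list of three; "grip": the closure, from 0 (fully open) to 1 (shut). A call has 1 to 8 rows; each row shifts and turns the commanded pose from where the row before left it, along the tool's axes as they then stand; what a row does not reach is not made up. A row lasts 1/12 s, in which the tool goes at most 41.7 mm and 7.16 degrees, less where a joint would pass 70% of its speed; a pose out of reach is approached as far as the arm can. A call with a number of a shift or a turn outside -1 to 1 is refused whole. A call with a gripper value outside its range is refused whole. The fingers move at their own pace and stop on an object; "grip_force" is the grip in N (left out, the last holds). Time passes only in rows, so rows that do not move let the fingers close. It gives the time, the measured TCP pose, the force and the opening at its end, in the units of the state.
- manip.state(): the state, without advancing time (a new reading comes with each control period).
- get_image(name): name is "scene" or "top" or "wrist"; returns a dict with "color" (420x560x3 uint8, blue, green, red), "fx", "fy", "cx", "cy" (pixels), "D" ([k1, k2, p1, p2, k3] as OpenCV has them; the pictures are not rectified), "R" (3x3) and "t" (3): a world point X has camera coordinates R X + t; the wrist camera has in their place "tool_from_camera" (4x4, takes a point from camera to tool coordinates, whose origin is the TCP and whose axes are the flange's). Camera axes: x right, y down, z forward; pixel columns grow to the right and rows downward; lengths in mm; the calibration is good to about 2 mm. A picture is of the moment at which its call begins: read the wrist's pose just before it. There is no depth.
- ticket.job_done(): hands the job in, once; it reports no verdict.
The state is a dict: "clock": time; "joint_positions": joint angles; "joint_velocities": joint speeds; "effort": joint torques, N m; "position": TCP position; "tcp_rot": TCP orientation; "force": force on the tool from outside, world axes, zero at the start; "moment": the same for the moment, N m; "grip_width": opening from 0.0 (shut) to 1.0 (fully open).
Only numpy, scipy, OpenCV 4.12 (cv2) and the standard library are available. Lean on these libraries where they do the work, as an engineer would, in place of code of your own. Each camera call takes 0.05 s, during which the arm holds its last target.

## Working session

There is one attempt and no reset: what is moved stays moved. The work goes in short steps, Python scripts to look and compute and a tool call to move; the robot and the scene stay as the last step left them, time stands still between calls to the robot, and variables do not carry over. Pictures are saved under pics/ and viewed, and the job is handed in when it is done.

Besides the shell and the picture viewer there is one more tool, called by a JSON object that holds its "fn" and its "kwargs". carry_out: Moves the arm, as the interface text tells. Its arguments: {"type":"object","properties":{"deltas":{"type":"array"},"grip_force":{"type":"number"}},"required":["deltas"]}

```bash
mkdir -p pics
cat > h.py <<'E'
import numpy as np,cv2
from station import manip,get_image,ticket
from scipy.spatial.transform import Rotation as Ro
import pickle
def snap(n,f):
    s=manip.state(); d=get_image(n); d['state']=s
    cv2.imwrite('pics/%s.png'%f,d['color']); pickle.dump(d,open('pics/%s.pkl'%f,'wb')); return d
def load(f): return pickle.load(open('pics/%s.pkl'%f,'rb'))
def K(d): return np.array([[d['fx'],0,d['cx']],[0,d['fy'],d['cy']],[0,0,1.]])
def ext(d):
    if 'R' in d: return np.array(d['R']),np.array(d['t'])
    s=d['state']; T=np.eye(4);T[:3,:3]=Ro.from_quat(s['tcp_rot']).as_matrix();T[:3,3]=s['position']
    M=np.linalg.inv(T@np.array(d['tool_from_camera'])); return M[:3,:3],M[:3,3]
def pix2w(d,uv,z):
    R,t=ext(d); p=cv2.undistortPoints(np.array(uv,float).reshape(-1,1,2),K(d),np.array(d['D'],float)).reshape(-1,2)
    out=[]
    for a in p:
        r=R.T@np.array([a[0],a[1],1]); c=-R.T@t; out.append(c+r*(z-c[2])/r[2])
    return np.array(out)
def w2pix(d,X):
    R,t=ext(d); return cv2.projectPoints(np.array(X,float).reshape(-1,1,3),cv2.Rodrigues(R)[0],t,K(d),np.array(d['D'],float))[0].reshape(-1,2)
def crop(f,x0,y0,x1,y1,o,k=None):
    i=cv2.imread('pics/%s.png'%f)[y0:y1,x0:x1]; k=k or min(800/(x1-x0),600/(y1-y0)); cv2.imwrite('pics/%s.png'%o,cv2.resize(i,None,fx=k,fy=k,interpolation=cv2.INTER_CUBIC)); print(o,'scale',k)
E
python3 - <<'E'
from h import *
print(manip.state())
for n in('scene','top','wrist'):
    d=snap(n,n+'0'); print(n,{k:v for k,v in d.items() if k not in('color','state')})
E
```

```text
{'clock': 0.0, 'joint_positions': array([ 1.23843278,  0.43519513,  0.02497829,  1.5740955 , -0.01159784,
        1.13400141, -0.07509051]), 'joint_velocities': array([-8.64380983e-04, -1.43723321e-03, -1.40891478e-03,  7.02106532e-04,
        6.04604068e-04,  3.70854383e-04,  4.43963475e-05]), 'effort': array([-4.29564188e-04, -6.70449972e+01,  1.02437418e+00, -3.16213703e+01,
        1.52896059e-02,  1.23324041e-02,  1.38485234e-05]), 'position': array([ 142.25373058, -608.35318932,  403.94374342]), 'tcp_rot': array([ 9.93411723e-01,  1.14597316e-01, -1.60638977e-04, -7.60417343e-04]), 'force': array([-0.40253258, -0.01391851,  0.80752457]), 'moment': array([ 0.02171216, -0.01423562, -0.04284062]), 'grip_width': 1.0009480871933767}
scene {'fx': 410.3086516119106, 'fy': 410.3086516119106, 'cx': 282.1245855443113, 'cy': 214.18768958746017, 'D': array([-0.05881224,  0.        ,  0.        ,  0.        ,  0.        ]), 'R': array([[-0.8507939 ,  0.52547234, -0.00534431],
       [ 0.28396216,  0.45115913, -0.84606201],
       [-0.44217105, -0.72134198, -0.5330577 ]]), 't': array([ 436.4
[... 280 characters left out ...]
       [-0.98291959,  0.02947577, -0.18165972],
       [ 0.18219001,  0.01640886, -0.98312642]]), 't': array([  77.12386593,  541.90349452, 1095.2527948 ])}
wrist {'fx': 352.3107713841816, 'fy': 352.3107713841816, 'cx': 281.67704722100626, 'cy': 202.1667600827254, 'D': array([0.00401314, 0.        , 0.        , 0.        , 0.        ]), 'tool_from_camera': array([[ 1.06296605e-03, -9.48116176e-01, -3.17922296e-01,
         8.31170576e+01],
       [ 9.99998972e-01,  7.01760424e-04,  1.25066581e-03,
         2.95438745e-01],
       [-9.62671197e-04, -3.17923298e-01,  9.48115947e-01,
         3.01132269e+01],
       [ 0.00000000e+00,  0.00000000e+00,  0.00000000e+00,
         1.00000000e+00]])}
```

View pics/scene0.png

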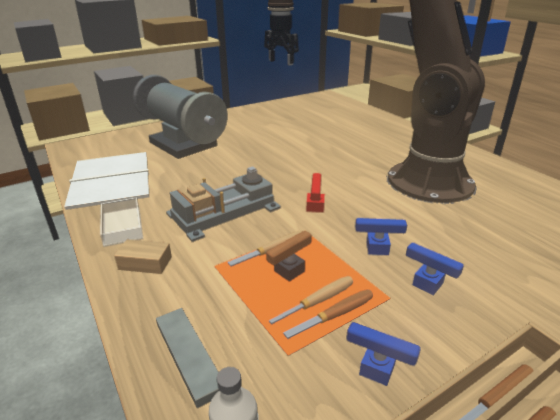

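View pics/top0.png

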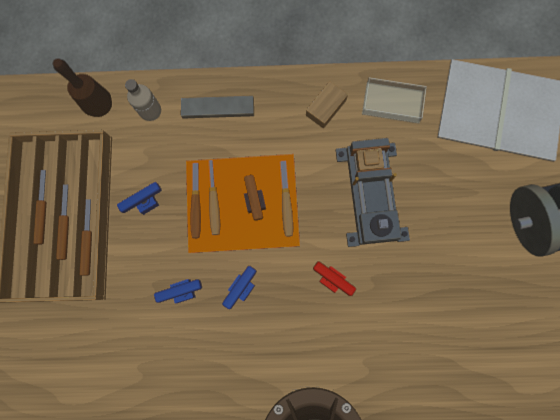

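View pics/wrist0.png

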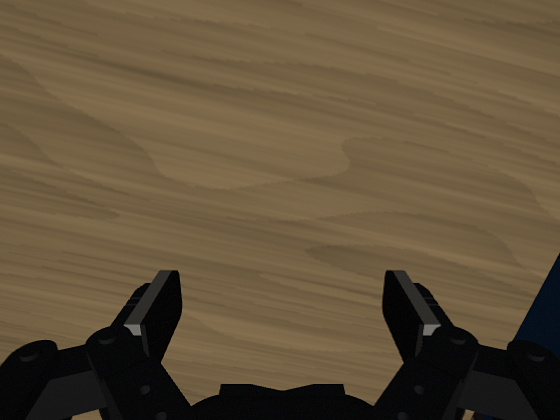

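Run:
```python
from h import *
crop('top0',180,145,305,255,'c1'); crop('top0',325,130,415,250,'c2'); crop('scene0',155,160,325,290,'c3')
```

```text
c1 scale 5.454545454545454
c2 scale 5.0
c3 scale 4.615384615384615
```

View pics/c1.png

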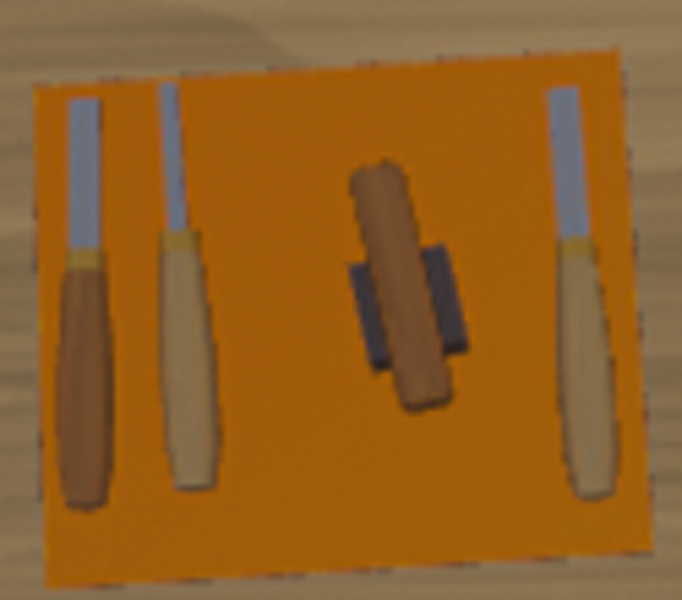

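View pics/c2.png

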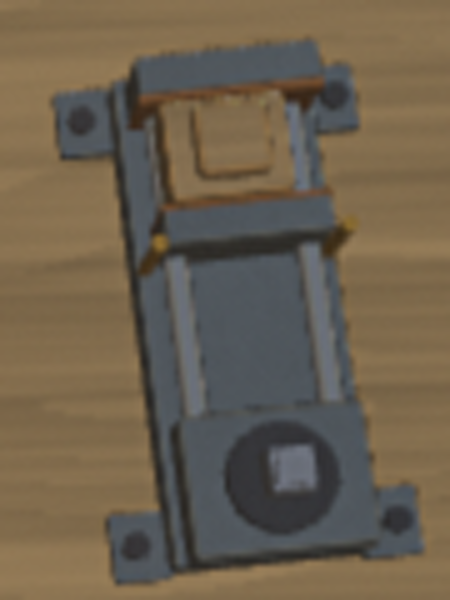

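View pics/c3.png

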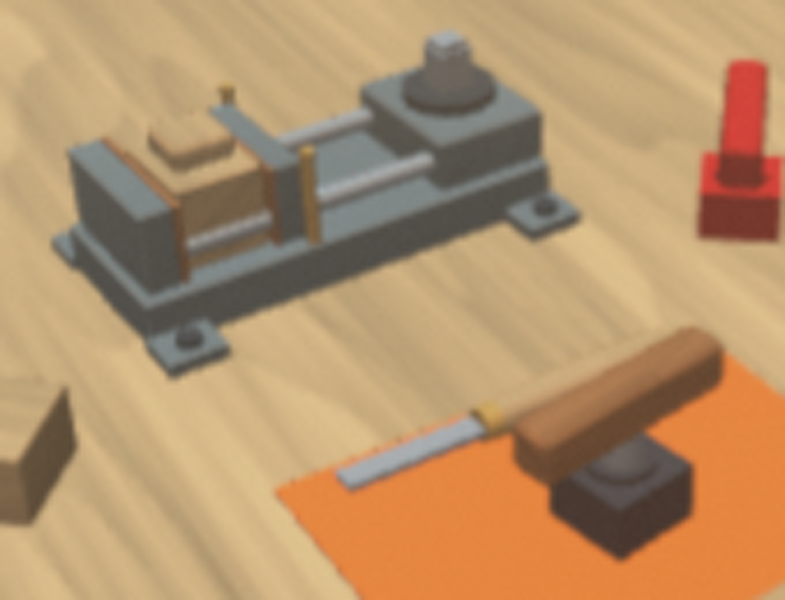

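Run:
```python
from h import *
d=load('top0')
f=lambda c,x0,y0,k:[[x0+(a-.0)/k-.4,y0+b/k-.4] for a,b in c]
bar=pix2w(d,f([(378,167),(427,402)],180,145,5.4545),76); print('bar ends',bar,bar.mean(0))
v=bar[0]-bar[1]; print('ang',np.degrees(np.arctan2(v[1],v[0])),np.linalg.norm(v))
hub=pix2w(d,f([(350,267),(440,245),(468,348),(378,370)],180,145,5.4545),33); print('hub',hub,hub.mean(0))
print('disc',pix2w(d,f([(283,477)],325,130,5),70)); 
sh=pix2w(d,f([(270,446),(312,444),(315,490),(273,491)],325,130,5),95);print('shaft',sh,sh.mean(0))
# vise axis: housing top corners z=62
hs=pix2w(d,f([(175,420),(360,403),(377,548),(192,562)],325,130,5),62);print('housing',hs,hs.mean(0))
for a in range(4):
    w=hs[(a+1)%4]-hs[a];print(np.degrees(np.arctan2(w[1],w[0])),np.linalg.norm(w))
    w=sh[(a+1)%4]-sh[a];print('  sh',np.degrees(np.arctan2(w[1],w[0])),np.linalg.norm(w))
```

```text
bar ends [[625.79096323 132.6908337   76.        ]
 [520.00356584 112.90208598  76.        ]] [572.89726454 122.79645984  76.        ]
ang 10.595381632925049 107.62233960296015
hub [[590.58725393 149.62770843  33.        ]
 [599.58845437 108.41018596  33.        ]
 [551.43516401  96.62412772  33.        ]
 [542.54132198 137.53603578  33.        ]] [571.03804857 123.04951447  33.        ]
disc [[ 496.36475142 -177.71992469   70.        ]]
shaft [[ 507.3722734  -167.68710317   95.        ]
 [ 507.73581202 -187.08566695   95.        ]
 [ 486.24511764 -187.01845425   95.        ]
 [ 486.3433659  -167.71919887   95.        ]] [ 496.92414224 -177.37760581   95.        ]
housing [[ 526.54052606 -129.71285815   62.        ]
 [ 532.1526479  -218.27426847   62.        ]
 [ 462.36945135 -221.33259077   62.        ]
 [ 458.22589142 -133.85422125   62.        ]] [ 494.82212918 -175.79348466   62.        ]
-86.37402444795833 88.73905177359336
  sh -88.92637460322038 19.401969922814946
-177.49055776628012 69.85018150519035
  sh 179.8208065808054 21.490799478108308
92.71188393317388 87.57644788190335
  sh 89.70832233003287 19.299505462605154
3.469133591605988 68.44004817689587
  sh 0.08744851413067328 21.028931989042228
```

```bash
cat >> h.py <<'E'
def plan(xyz,yaw,n,yawfrom=None):
    "from measured pose to target TCP xyz, tool x yaw (deg), pointing down"
    s=manip.state(); R0=Ro.from_quat(s['tcp_rot']); ya=np.radians(yaw)
    Rt=Ro.from_matrix(np.array([[np.cos(ya),np.sin(ya),0],[np.sin(ya),-np.cos(ya),0],[0,0,-1]]))
    dl=R0.inv().apply(np.array(xyz)-s['position'])
    rv=(R0.inv()*Rt).as_rotvec()
    x=R0.as_matrix()[:,0]
    print('pos',s['position'].round(1),'yaw',np.degrees(np.arctan2(x[1],x[0])).round(2),'tilt',np.degrees(np.arccos(-R0.as_matrix()[2,2])).round(2),'F',s['force'].round(1),'M',s['moment'].round(2),'grip',round(s['grip_width'],3),'t',round(s['clock'],2),'j7',s['joint_positions'][6].round(2))
    print('total mm',dl.round(1),'rot deg',np.degrees(rv).round(2)); print('per row xyz',(dl/300/n).round(4),'turn',(rv/2/np.pi/n).round(5),'n',n)
E
python3 -c "
from h import *
plan([497,-178,400],0,14)"
```

```text
pos [ 142.3 -608.4  404.1] yaw 13.16 tilt 0.07 F [-0.1  0.5  0.3] M [-0.03 -0.01  0.01] grip 0.997 t 0.15 j7 -0.08
total mm [ 443.4 -338.3    4.5] rot deg [-7.000e-02  1.000e-02  1.316e+01]
per row xyz [ 0.1056 -0.0806  0.0011] turn [-1.00e-05  0.00e+00  2.61e-03] n 14
```

{"fn": "carry_out", "kwargs": {"deltas": [{"xyz": [0.1056, -0.0806, 0], "turn": [0, 0, 0], "grip": 0}, {"xyz": [0.1056, -0.0806, 0], "turn": [0, 0, 0], "grip": 0}, {"xyz": [0.1056, -0.0806, 0], "turn": [0, 0, 0], "grip": 0}, {"xyz": [0.1056, -0.0806, 0], "turn": [0, 0, 0], "grip": 0}, {"xyz": [0.1056, -0.0806, 0], "turn": [0, 0, 0], "grip": 0}, {"xyz": [0.1056, -0.0806, 0], "turn": [0, 0, 0], "grip": 0}, {"xyz": [0.1056, -0.0806, 0], "turn": [0, 0, 0], "grip": 0}]}}

```text
clock: 0.73
position: [320.5, -391.5, 404.7]
tcp_rot: [0.993, 0.115, -0.0, 0.0]
force: [0.9, -0.8, 0.8]
grip_width: 0.995
```

{"fn": "carry_out", "kwargs": {"deltas": [{"xyz": [0.1056, -0.0806, 0], "turn": [0, 0, 0], "grip": 0}, {"xyz": [0.1056, -0.0806, 0], "turn": [0, 0, 0], "grip": 0}, {"xyz": [0.1056, -0.0806, 0], "turn": [0, 0, 0], "grip": 0}, {"xyz": [0.1056, -0.0806, 0], "turn": [0, 0, 0], "grip": 0}, {"xyz": [0.1056, -0.0806, 0], "turn": [0, 0, 0], "grip": 0}, {"xyz": [0.1056, -0.0806, 0], "turn": [0, 0, 0], "grip": 0}, {"xyz": [0.1056, -0.0806, 0], "turn": [0, 0, 0], "grip": 0}, {"xyz": [0, 0, 0], "turn": [0, 0, 0], "grip": 0}]}}

```text
clock: 1.4
position: [501.3, -170.3, 404.8]
tcp_rot: [0.993, 0.12, 0.002, -0.002]
force: [1.1, 1.6, 0.4]
grip_width: 1.0
```

```bash
python3 -c "
from h import *
snap('wrist','w1')
plan([573,123,400],11,8)"
```

```text
pos [ 499.4 -173.7  404.5] yaw 13.61 tilt 0.12 F [-0.2 -0.   0.8] M [-0.05  0.07 -0.01] grip 1.001 t 1.45 j7 -1.18
total mm [ 141.3 -271.     5.2] rot deg [-0.1  -0.07  2.61]
per row xyz [ 0.0589 -0.1129  0.0022] turn [-3.0e-05 -3.0e-05  9.1e-04] n 8
```

View pics/w1.png

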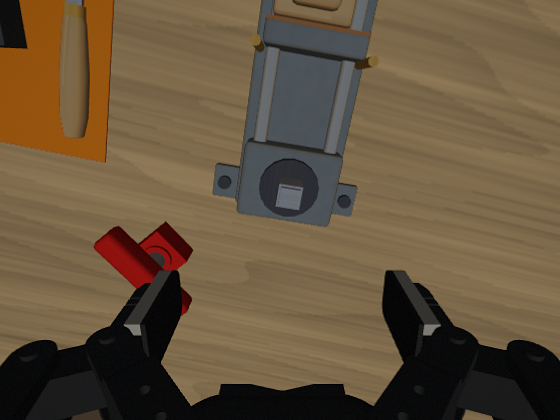

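```bash
python3 -c "
from h import *
snap('wrist','w2')
plan([573,123,400],11,8)
crop('w2',225,130,365,235,'c4')"
```

```text
pos [ 497.9 -176.2  404.3] yaw 13.4 tilt 0.04 F [-0.7  0.4  0.5] M [-0.04 -0.03  0.04] grip 1.003 t 1.5 j7 -1.18
total mm [ 142.4 -273.6    4.5] rot deg [-0.04  0.02  2.4 ]
per row xyz [ 0.0593 -0.114   0.0019] turn [-1.0e-05  1.0e-05  8.3e-04] n 8
c4 scale 5.714285714285714
```

View pics/c4.png

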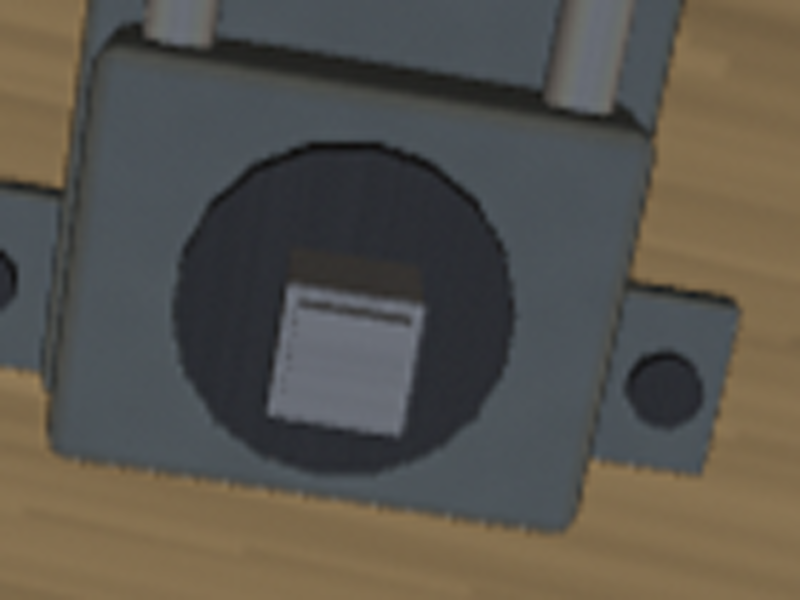

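Run:
```python
from h import *
d=load('w2'); k=5.714
f=lambda c:[[225+(a+.5)/k-.5,130+(b+.5)/k-.5] for a,b in c]
sh=pix2w(d,f([(287,285),(425,303),(403,437),(268,415)]),93);print('shaft',sh,sh.mean(0))
for a in range(4):
    w=sh[(a+1)%4]-sh[a];print('  sh',np.degrees(np.arctan2(w[1],w[0])),np.linalg.norm(w))
print('disc',pix2w(d,f([(343,307)]),70))
b=pix2w(d,f([(425,303),(287,285),(268,415),(403,437)]),70)
hs=pix2w(d,f([(105,50),(648,138),(580,530),(48,457)]),62);print('hous',hs,hs.mean(0))
for a in range(4):
    w=hs[(a+1)%4]-hs[a];print('  h',np.degrees(np.arctan2(w[1],w[0])),np.linalg.norm(w))
```

```text
shaft [[ 506.71045945 -166.18304192   93.        ]
 [ 508.81740968 -186.21077619   93.        ]
 [ 488.1799362  -188.20764769   93.        ]
 [ 486.79720763 -168.01674053   93.        ]] [ 497.62625324 -177.15455158   93.        ]
  sh -83.99448088620605 20.1382566076579
  sh -174.47329422118204 20.733856556175798
  sh 93.91765492644663 20.23819829696641
  sh 5.261206559746831 19.99750105704183
disc [[ 499.31535775 -176.49535476   70.        ]]
hous [[ 528.39004913 -131.57957704   62.        ]
 [ 535.06191455 -216.89794463   62.        ]
 [ 469.12001754 -224.69871616   62.        ]
 [ 460.82107314 -135.94915367   62.        ]] [ 498.34826359 -177.28134787   62.        ]
  h -85.52859049146643 85.57883872173058
  h -173.25339866885187 66.40170041344959
  h 95.34217615799345 89.1367338431296
  h 3.700073432060822 67.71011532043137
```

{"fn": "carry_out", "kwargs": {"deltas": [{"xyz": [0.0593, -0.114, 0], "turn": [0, 0, 0], "grip": 0}, {"xyz": [0.0593, -0.114, 0], "turn": [0, 0, 0], "grip": 0}, {"xyz": [0.0593, -0.114, 0], "turn": [0, 0, 0], "grip": 0}, {"xyz": [0.0593, -0.114, 0], "turn": [0, 0, 0], "grip": 0}, {"xyz": [0.0593, -0.114, 0], "turn": [0, 0, 0], "grip": 0}, {"xyz": [0.0593, -0.114, 0], "turn": [0, 0, 0], "grip": 0}, {"xyz": [0.0593, -0.114, 0], "turn": [0, 0, 0], "grip": 0}, {"xyz": [0.0593, -0.114, 0], "turn": [0, 0, 0], "grip": 0}]}}

```text
clock: 2.17
position: [573.6, 120.7, 404.6]
tcp_rot: [0.994, 0.113, -0.0, 0.001]
force: [1.3, -0.5, -0.3]
grip_width: 1.001
```

{"fn": "carry_out", "kwargs": {"deltas": [{"xyz": [0, 0, 0], "turn": [0, 0, 0], "grip": 0}, {"xyz": [0, 0, 0], "turn": [0, 0, 0], "grip": 0}]}}

```text
clock: 2.33
position: [573.3, 122.0, 404.2]
tcp_rot: [0.993, 0.116, -0.0, -0.0]
force: [0.1, -1.2, -0.1]
grip_width: 1.002
```

```bash
python3 -c "
from h import *
snap('wrist','w3')
plan([573,123,400],11,8)
crop('w3',200,100,360,220,'c5')"
```

```text
pos [573.4 120.  404.2] yaw 13.16 tilt 0.07 F [-0.2 -0.8 -0.4] M [-0.07  0.03  0.04] grip 1.003 t 2.38 j7 -1.77
total mm [ 0.3 -3.   4.2] rot deg [0.05 0.06 2.16]
per row xyz [ 0.0001 -0.0013  0.0018] turn [2.0e-05 2.0e-05 7.5e-04] n 8
c5 scale 5.0
```

View pics/w3.png

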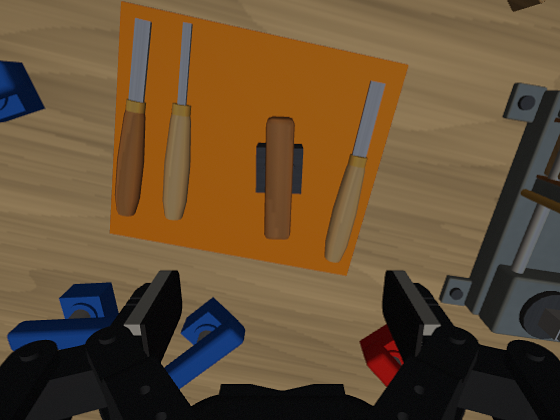

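View pics/c5.png

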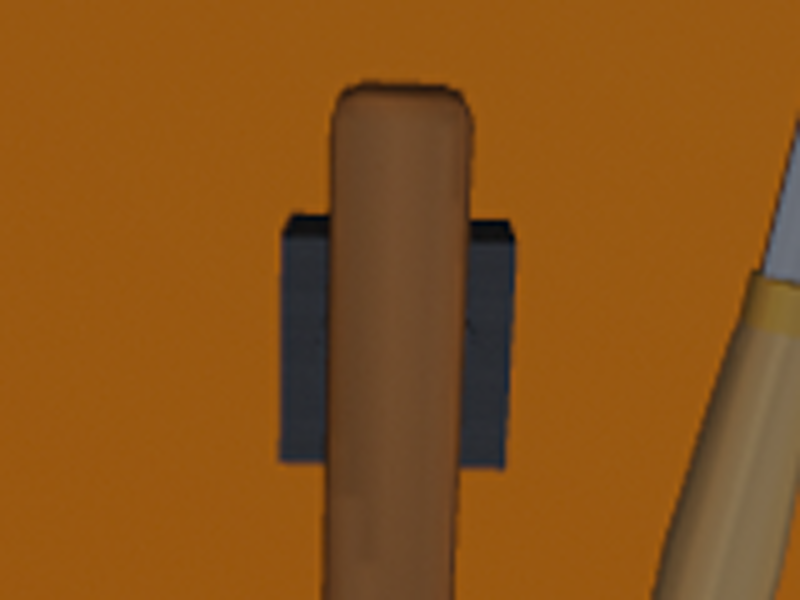

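Run:
```python
from h import *
d=load('w3')
b=pix2w(d,[(280.2,118.5),(277.8,237)],78);print(b,b.mean(0));w=b[0]-b[1];print(np.degrees(np.arctan2(w[1],w[0])),np.linalg.norm(w))
f=lambda c:[[200+(a)/5,100+(b)/5] for a,b in c]
h=pix2w(d,f([(283,237),(514,240),(504,468),(281,462)]),33);print(h.mean(0))
for a in range(4):
    w=h[(a+1)%4]-h[a];print('  h',np.degrees(np.arctan2(w[1],w[0])),np.linalg.norm(w))
e=pix2w(d,[(265,239),(291,239),(266.5,120),(294,120)],66);print(e, (e[2]+e[3]-e[0]-e[1])/2, e.mean(0))
```

```text
[[627.70197171 135.65008835  78.        ]
 [523.88994011 113.35488292  78.        ]] [575.79595591 124.50248564  78.        ]
12.121017570315903 106.17916033099839
[574.09095141 124.24731925  33.        ]
  h -77.36628521612263 44.85222829552306
  h -168.02292029024937 46.34986071873342
  h 101.76289707376625 45.16943683023227
  h 11.575803239124873 45.6681138897898
[[513.7449118  123.667673    66.        ]
 [519.49245151  99.48403477  66.        ]
 [622.69369742 146.54718226  66.        ]
 [628.13738721 123.66592068  66.        ]] [108.79686066  23.53069758   0.        ] [571.01711199 123.34120268  66.        ]
```

{"fn": "carry_out", "kwargs": {"deltas": [{"xyz": [0.0045, -0.009, 0.1], "turn": [0, 0, 0.0032], "grip": 0}, {"xyz": [0, 0, 0.13], "turn": [0, 0, 0], "grip": 0}, {"xyz": [0, 0, 0.13], "turn": [0, 0, 0], "grip": 0}, {"xyz": [0, 0, 0.13], "turn": [0, 0, 0], "grip": 0}, {"xyz": [0, 0, 0.08], "turn": [0, 0, 0], "grip": 0}, {"xyz": [0, 0, 0.04], "turn": [0, 0, 0], "grip": 0}, {"xyz": [0, 0, 0], "turn": [0, 0, 0], "grip": 0}, {"xyz": [0, 0, 0], "turn": [0, 0, 0], "grip": 0}]}}

```text
clock: 3.05
position: [574.5, 122.5, 222.3]
tcp_rot: [0.995, 0.104, 0.0, 0.0]
force: [0.4, 0.5, 1.3]
grip_width: 1.002
```

```bash
python3 -c "
from h import *
snap('wrist','w4')
plan([574,124,221],12,1)"
```

```text
pos [574.9 123.  223.3] yaw 11.93 tilt 0.12 F [ 0.5 -0.3  0.6] M [-0.03 -0.03 -0.03] grip 1.003 t 3.1 j7 -1.88
total mm [-0.7 -1.1  2.3] rot deg [ 0.02 -0.12 -0.07]
per row xyz [-0.0024 -0.0038  0.0075] turn [ 5.0e-05 -3.3e-04 -1.9e-04] n 1
```

View pics/w4.png

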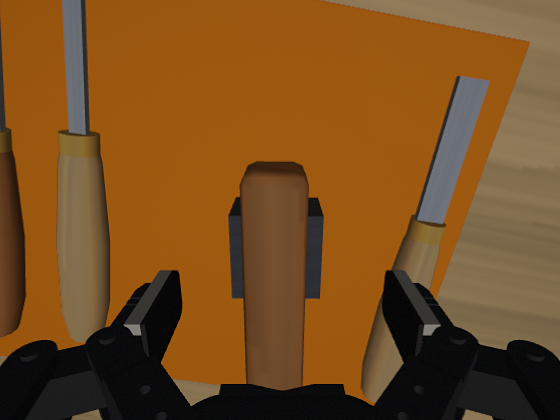

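{"fn": "carry_out", "kwargs": {"deltas": [{"xyz": [0, -0.003, 0.005], "turn": [0, 0, 0], "grip": 0}, {"xyz": [0, 0, 0], "turn": [0, 0, 0], "grip": 1}, {"xyz": [0, 0, 0], "turn": [0, 0, 0], "grip": 1}, {"xyz": [0, 0, 0], "turn": [0, 0, 0], "grip": 1}, {"xyz": [0, 0, 0], "turn": [0, 0, 0], "grip": 1}, {"xyz": [0, 0, 0], "turn": [0, 0, 0], "grip": 1}, {"xyz": [0, 0, 0], "turn": [0, 0, 0], "grip": 1}, {"xyz": [0, 0, 0], "turn": [0, 0, 0], "grip": 1}], "grip_force": 70}}

```text
clock: 3.77
position: [574.0, 124.8, 220.5]
tcp_rot: [0.995, 0.105, 0.0, -0.0]
force: [-0.5, 0.5, 4.9]
grip_width: 0.272
```

```bash
python3 -c "
from h import *
snap('wrist','w5')
plan([574,124,221],12,1)"
```

```text
pos [574.  124.8 220.5] yaw 12.02 tilt 0.02 F [-1.6 -0.7  5.8] M [-0.15  0.19 -0.01] grip 0.269 t 3.82 j7 -1.89
total mm [-0.2  0.8 -0.5] rot deg [-0.   -0.02  0.02]
per row xyz [-0.0006  0.0026 -0.0016] turn [-0.e+00 -6.e-05  4.e-05] n 1
```

View pics/w5.png

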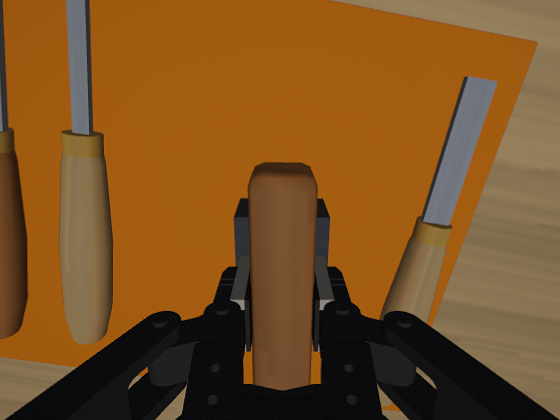

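```bash
python3 -c "
from h import *
crop('w5',220,150,350,250,'c6')
d=load('w5'); s=d['state']
R=Ro.from_quat(s['tcp_rot'])
for off in (-2,0,2,4):
  P=[R.apply([x+off,y,z])+s['position'] for x,y,z in [(23,-23,187.5),(23,23,187.5),(23,-23,217.5),(23,23,217.5),(55,0,144.5),(55,0,155)]]
  print(off,((w2pix(d,P)-[220,150])*6).round(0).tolist())
"
```

```text
c6 scale 6.0
-2 [[76.0, 424.0], [652.0, 424.0], [118.0, 306.0], [611.0, 306.0], [363.0, 173.0], [363.0, 129.0]]
0 [[75.0, 400.0], [653.0, 401.0], [117.0, 285.0], [612.0, 286.0], [363.0, 138.0], [363.0, 97.0]]
2 [[74.0, 377.0], [654.0, 377.0], [117.0, 265.0], [612.0, 265.0], [363.0, 103.0], [363.0, 64.0]]
4 [[73.0, 353.0], [655.0, 353.0], [116.0, 244.0], [613.0, 244.0], [363.0, 67.0], [363.0, 31.0]]
```

View pics/c6.png

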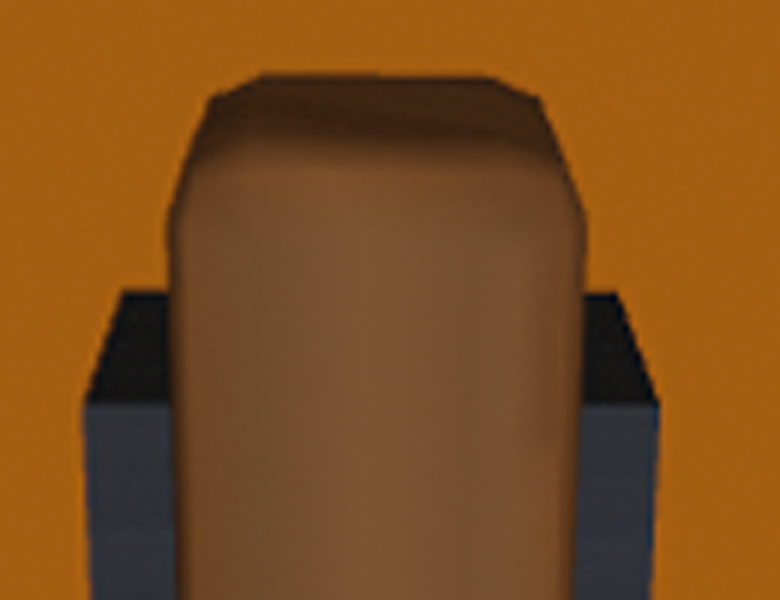

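{"fn": "carry_out", "kwargs": {"deltas": [{"xyz": [0, 0, -0.05], "turn": [0, 0, 0], "grip": 1}, {"xyz": [0, 0, -0.08], "turn": [0, 0, 0], "grip": 1}, {"xyz": [0, 0, -0.1], "turn": [0, 0, 0.0065], "grip": 1}, {"xyz": [0, 0, -0.1], "turn": [0, 0, 0.0065], "grip": 1}, {"xyz": [0, 0, -0.09], "turn": [0, 0, 0.0064], "grip": 1}, {"xyz": [0, 0, 0], "turn": [0, 0, 0], "grip": 1}]}}

```text
clock: 4.32
position: [575.1, 125.3, 351.2]
tcp_rot: [0.999, 0.043, 0.004, -0.001]
force: [0.6, -0.3, -3.0]
grip_width: 0.275
```

```bash
python3 -c "
from h import *
plan([497.9,-176.6,345],5,8)"
```

```text
pos [575.1 125.3 351.2] yaw 4.89 tilt 0.42 F [ 0.6 -0.3 -3. ] M [ 0.03 -0.12 -0.02] grip 0.275 t 4.32 j7 -1.93
total mm [-102.7  294.2    5. ] rot deg [-0.08 -0.42 -0.11]
per row xyz [-0.0428  0.1226  0.0021] turn [-3.0e-05 -1.4e-04 -4.0e-05] n 8
```

{"fn": "carry_out", "kwargs": {"deltas": [{"xyz": [-0.0428, 0.1226, 0], "turn": [0, 0, 0], "grip": 1}, {"xyz": [-0.0428, 0.1226, 0], "turn": [0, 0, 0], "grip": 1}, {"xyz": [-0.0428, 0.1226, 0], "turn": [0, 0, 0], "grip": 1}, {"xyz": [-0.0428, 0.1226, 0], "turn": [0, 0, 0], "grip": 1}, {"xyz": [-0.0428, 0.1226, 0], "turn": [0, 0, 0], "grip": 1}, {"xyz": [-0.0428, 0.1226, 0], "turn": [0, 0, 0], "grip": 1}, {"xyz": [-0.0428, 0.1226, 0], "turn": [0, 0, 0], "grip": 1}, {"xyz": [-0.0428, 0.1226, 0], "turn": [0, 0, 0], "grip": 1}]}}

```text
clock: 4.98
position: [496.0, -179.1, 345.0]
tcp_rot: [0.999, 0.044, -0.001, -0.0]
force: [0.5, -0.2, -2.4]
grip_width: 0.271
```

{"fn": "carry_out", "kwargs": {"deltas": [{"xyz": [0, 0, 0], "turn": [0, 0, 0], "grip": 1}, {"xyz": [0, 0, 0], "turn": [0, 0, 0], "grip": 1}, {"xyz": [0, 0, 0], "turn": [0, 0, 0], "grip": 1}]}}

```text
clock: 5.23
position: [497.0, -177.3, 345.2]
tcp_rot: [0.999, 0.044, -0.001, -0.0]
force: [-1.4, 0.9, -4.2]
grip_width: 0.271
```

```bash
python3 -c "
from h import *
snap('wrist','w6');snap('scene','s6');snap('top','t6')
plan([497.9,-176.6,316],5,1)
crop('s6',155,120,325,250,'c7')"
```

```text
pos [ 497.7 -176.   345.8] yaw 5.17 tilt 0.05 F [-0.8 -0.  -3.7] M [ 0.04  0.   -0.02] grip 0.27 t 5.38 j7 -1.34
total mm [ 0.2  0.6 29.8] rot deg [-0.04  0.03  0.17]
per row xyz [0.0006 0.0021 0.0992] turn [-1.2e-04  8.0e-05  4.8e-04] n 1
c7 scale 4.615384615384615
```

View pics/w6.png

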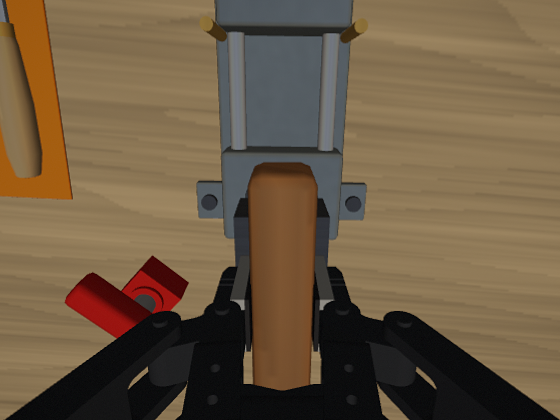

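View pics/c7.png

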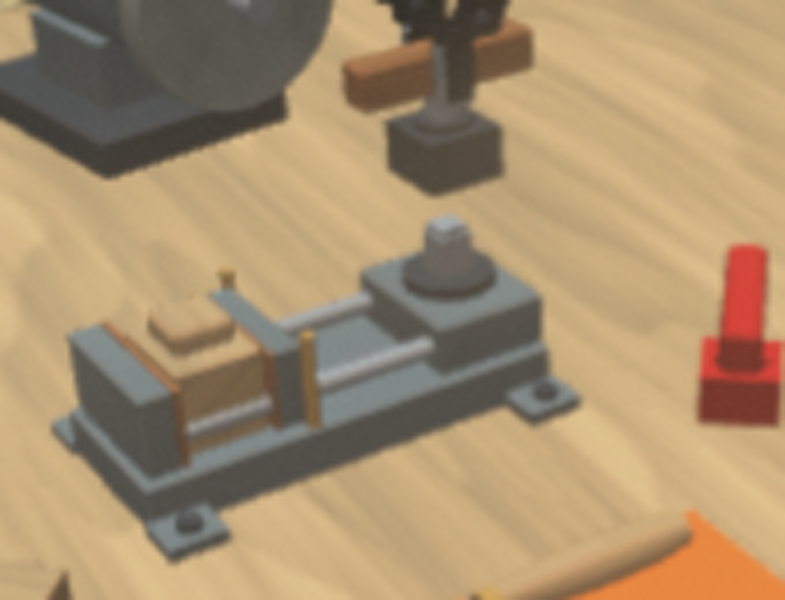

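{"fn": "carry_out", "kwargs": {"deltas": [{"xyz": [0, 0.001, 0.06], "turn": [0, 0, 0], "grip": 1}, {"xyz": [0, 0, 0.05], "turn": [0, 0, 0], "grip": 1}, {"xyz": [0, 0, 0.02], "turn": [0, 0, 0], "grip": 1}, {"xyz": [0, 0, 0], "turn": [0, 0, 0], "grip": 1}]}}

```text
clock: 5.72
position: [497.4, -176.7, 305.9]
tcp_rot: [0.999, 0.045, -0.001, -0.0]
force: [0.3, 0.0, -4.0]
grip_width: 0.271
```

```bash
python3 -c "
from h import *
plan([497.9,-176.6,287.5],5,1)"
```

```text
pos [ 497.4 -176.7  305.9] yaw 5.13 tilt 0.12 F [ 0.3  0.  -4. ] M [ 0.03 -0.05  0.03] grip 0.271 t 5.72 j7 -1.36
total mm [ 0.6 -0.  18.4] rot deg [-0.06  0.11  0.13]
per row xyz [ 0.0019 -0.0001  0.0614] turn [-0.00017  0.00029  0.00036] n 1
```

{"fn": "carry_out", "kwargs": {"deltas": [{"xyz": [0, 0, 0.02], "turn": [0, 0, 0], "grip": 1}, {"xyz": [0, 0, 0.02], "turn": [0, 0, 0], "grip": 1}, {"xyz": [0, 0, 0.015], "turn": [0, 0, 0], "grip": 1}, {"xyz": [0, 0, 0.005], "turn": [0, 0, 0], "grip": 1}, {"xyz": [0, 0, 0], "turn": [0, 0, 0], "grip": 1}]}}

```text
clock: 6.13
position: [497.2, -177.7, 288.9]
tcp_rot: [0.999, 0.044, -0.0, -0.0]
force: [-1.2, 0.0, -2.9]
grip_width: 0.267
```

```bash
python3 -c "
from h import *
plan([497.9,-176.6,287.5],5,1)"
```

```text
pos [ 497.2 -177.7  288.9] yaw 5.03 tilt 0.04 F [-1.2  0.  -2.9] M [0.08 0.03 0.05] grip 0.267 t 6.13 j7 -1.37
total mm [ 0.8 -1.   1.4] rot deg [-0.01  0.04  0.03]
per row xyz [ 0.0025 -0.0035  0.0046] turn [-3.e-05  1.e-04  8.e-05] n 1
```

Still no contact; ease down until the shoulder is felt.

{"fn": "carry_out", "kwargs": {"deltas": [{"xyz": [0, 0, 0.004], "turn": [0, 0, 0], "grip": 1}, {"xyz": [0, 0, 0], "turn": [0, 0, 0], "grip": 1}, {"xyz": [0, 0, 0], "turn": [0, 0, 0], "grip": 1}]}}

```text
clock: 6.38
position: [497.4, -177.7, 288.2]
tcp_rot: [0.999, 0.044, 0.0, -0.0]
force: [0.2, 1.3, -3.6]
grip_width: 0.272
```

{"fn": "carry_out", "kwargs": {"deltas": [{"xyz": [0, 0, 0.004], "turn": [0, 0, 0], "grip": 1}, {"xyz": [0, 0, 0], "turn": [0, 0, 0], "grip": 1}, {"xyz": [0, 0, 0], "turn": [0, 0, 0], "grip": 1}]}}

```text
clock: 6.63
position: [497.6, -177.6, 287.5]
tcp_rot: [0.999, 0.044, 0.0, 0.0]
force: [-1.7, 2.5, 4.5]
grip_width: 0.272
```

{"fn": "carry_out", "kwargs": {"deltas": [{"xyz": [0, 0, 0], "turn": [0, 0, -0.0125], "grip": 1}, {"xyz": [0, 0, 0], "turn": [0, 0, -0.0125], "grip": 1}, {"xyz": [0, 0, 0], "turn": [0, 0, -0.0125], "grip": 1}, {"xyz": [0, 0, 0], "turn": [0, 0, -0.0125], "grip": 1}, {"xyz": [0, 0, 0], "turn": [0, 0, 0], "grip": 1}]}}

```text
clock: 7.05
position: [497.7, -177.3, 287.4]
tcp_rot: [0.979, 0.202, 0.001, -0.0]
force: [-1.8, 3.2, 5.8]
grip_width: 0.27
```

```bash
python3 -c "
from h import *
snap('scene','s7');snap('wrist','w7')
plan([497.6,-177.6,287.5],53,1)
crop('s7',155,120,325,250,'c8')"
```

```text
pos [ 497.7 -177.3  287.4] yaw 23.02 tilt 0.07 F [-2.1  2.6  6.4] M [ 0.68  0.43 -0.13] grip 0.271 t 7.15 j7 -1.1
total mm [-0.2  0.2 -0.1] rot deg [ 2.000e-02 -7.000e-02 -2.998e+01]
per row xyz [-0.0007  0.0006 -0.0002] turn [ 5.000e-05 -1.800e-04 -8.327e-02] n 1
c8 scale 4.615384615384615
```

View pics/c8.png

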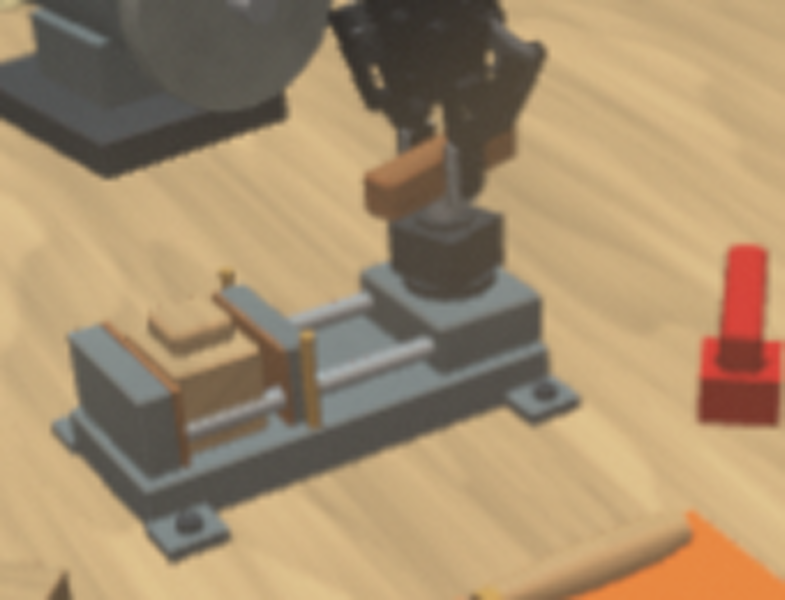

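{"fn": "carry_out", "kwargs": {"deltas": [{"xyz": [0, 0, 0], "turn": [0, 0, -0.0125], "grip": 1}, {"xyz": [0, 0, 0], "turn": [0, 0, -0.0125], "grip": 1}, {"xyz": [0, 0, 0], "turn": [0, 0, -0.0125], "grip": 1}, {"xyz": [0, 0, 0], "turn": [0, 0, -0.0125], "grip": 1}, {"xyz": [0, 0, 0], "turn": [0, 0, -0.0125], "grip": 1}, {"xyz": [0, 0, 0], "turn": [0, 0, -0.0125], "grip": 1}, {"xyz": [0, 0, 0], "turn": [0, 0, -0.005], "grip": 1}, {"xyz": [0, 0, 0], "turn": [0, 0, 0], "grip": 1}]}}

```text
clock: 7.82
position: [497.5, -176.7, 287.5]
tcp_rot: [0.899, 0.438, 0.0, -0.0]
force: [-3.3, 5.5, 8.1]
grip_width: 0.269
```

```bash
python3 -c "
from h import *
snap('scene','s8');snap('wrist','w8');snap('top','t8')
plan([497.6,-177.6,287.5],53,1)
crop('s8',165,150,285,240,'c9');crop('t8',325,130,415,250,'c10')"
```

```text
pos [ 497.5 -176.7  287.5] yaw 51.83 tilt 0.07 F [-3.   5.5  8. ] M [ 1.24  0.68 -0.22] grip 0.271 t 7.97 j7 -0.67
total mm [-0.6  0.6 -0. ] rot deg [-0.01 -0.06 -1.17]
per row xyz [-0.0021  0.0019 -0.0001] turn [-3.00e-05 -1.80e-04 -3.26e-03] n 1
c9 scale 6.666666666666667
c10 scale 5.0
```

View pics/c9.png

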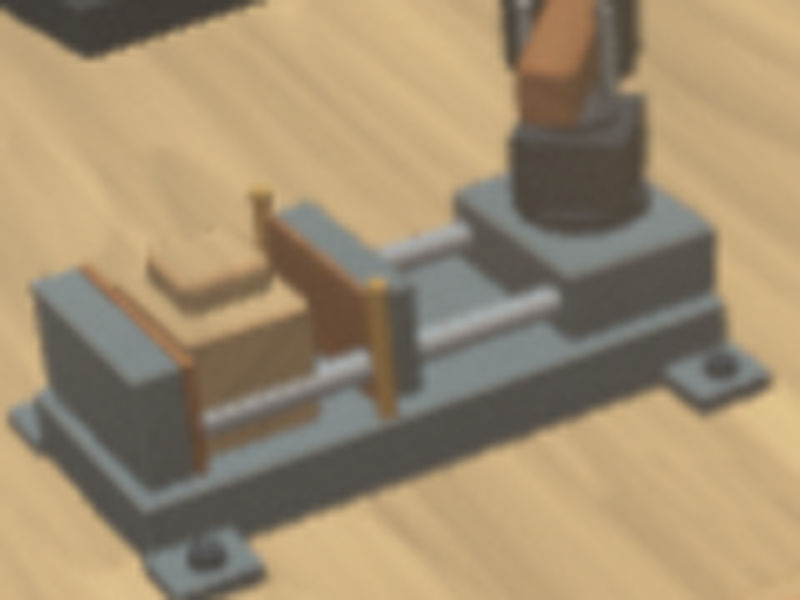

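View pics/c10.png

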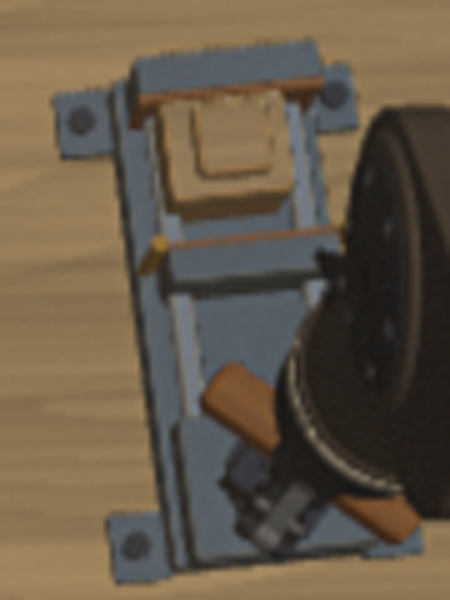

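View pics/w8.png

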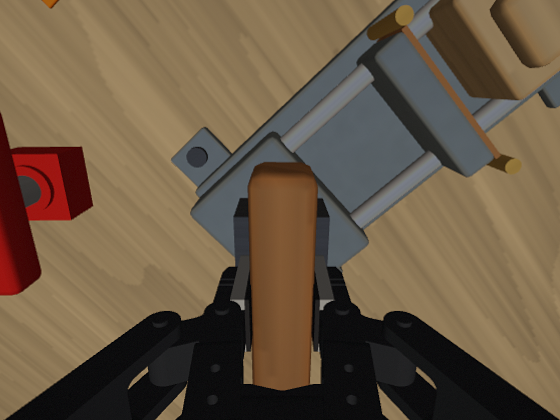

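```bash
python3 -c "
from h import *
crop('t8',350,160,400,195,'c11');crop('top0',350,160,400,195,'c12');crop('w8',360,0,530,180,'c13',3.3)"
```

```text
c11 scale 16.0
c12 scale 16.0
c13 scale 3.3
```

View pics/c11.png

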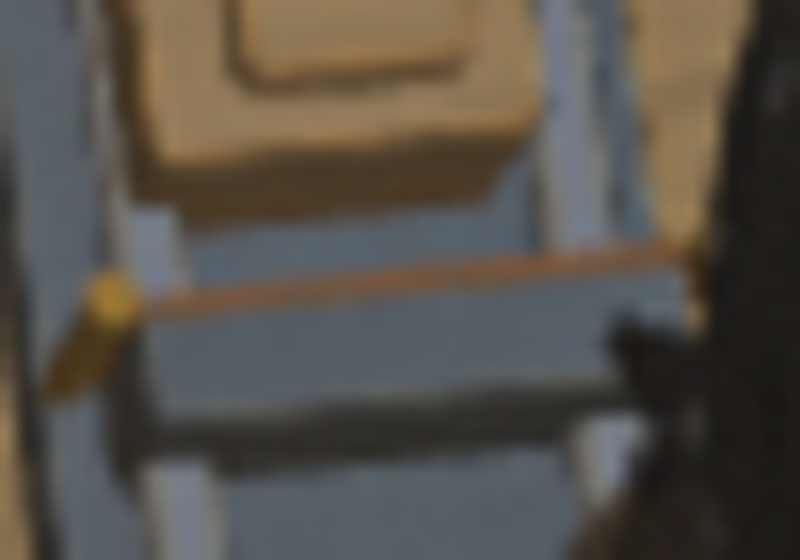

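View pics/c12.png

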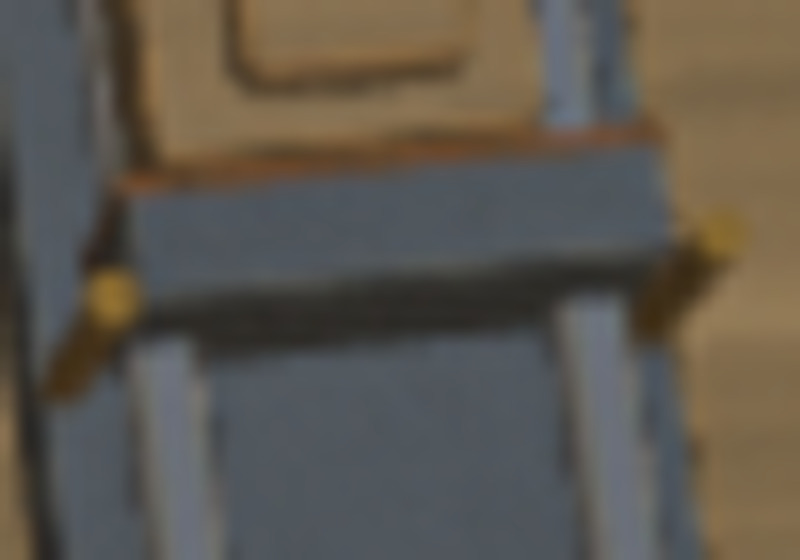

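View pics/c13.png

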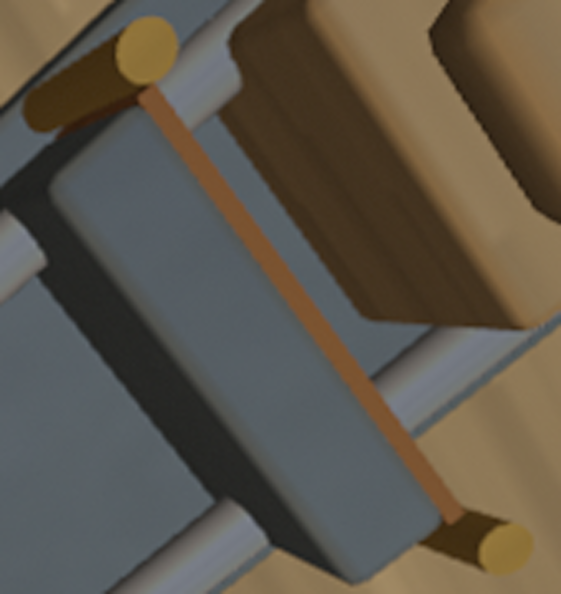

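```bash
python3 -c "
from h import *
d=load('t8')
f=lambda c:[[350+(a+.5)/16-.5,160+(b+.5)/16-.5] for a,b in c]
P=pix2w(d,f([(130,178),(650,130),(145,298),(680,246)]),78)
u=np.array([np.cos(np.radians(4.5)),np.sin(np.radians(4.5)),0])
print(P, P@u)
w=load('w8')
L=pix2w(w,[(360+150/3.3,88/3.3),(360+458/3.3,515/3.3)],78);print(L,L@u,'top lip travel')
v=L[0]-L[1];print(np.degrees(np.arctan2(v[1],v[0]))-90)
"
```

```text
[[ 628.28325507 -128.52828788   78.        ]
 [ 633.23573123 -206.51929532   78.        ]
 [ 609.73217141 -129.72119077   78.        ]
 [ 615.2181398  -209.74760266   78.        ]] [616.26225423 615.08035965 597.67476328 596.86502036]
[[ 609.74992555 -127.77289867   78.        ]
 [ 615.70538574 -208.82512757   78.        ]] [597.84532393 597.42314084] top lip travel
4.202360021510984
```

{"fn": "carry_out", "kwargs": {"deltas": [{"xyz": [0, 0, 0], "turn": [0, 0, -0.003], "grip": 1}, {"xyz": [0, 0, 0], "turn": [0, 0, 0], "grip": 1}, {"xyz": [0, 0, 0], "turn": [0, 0, 0], "grip": 1}, {"xyz": [0, 0, 0], "turn": [0, 0, 0], "grip": 1}, {"xyz": [0, 0, 0], "turn": [0, 0, 0], "grip": 1}, {"xyz": [0, 0, 0], "turn": [0, 0, 0], "grip": 1}]}}

```text
clock: 8.47
position: [497.6, -176.7, 287.5]
tcp_rot: [0.895, 0.446, 0.0, -0.0]
force: [-4.3, 5.8, 8.4]
grip_width: 0.271
```

```bash
python3 -c "
from h import *
snap('scene','s9');snap('wrist','w9')
plan([497.6,-177.6,287.5],53,1)
crop('s9',165,130,285,220,'c14');crop('w9',360,0,530,180,'c15',3.3)"
```

```text
pos [ 497.6 -176.7  287.5] yaw 52.91 tilt 0.06 F [-3.7  5.6  8. ] M [ 1.25  0.77 -0.2 ] grip 0.272 t 8.57 j7 -0.65
total mm [-0.7  0.6 -0. ] rot deg [-0.01 -0.06 -0.09]
per row xyz [-0.0024  0.002  -0.0001] turn [-3.0e-05 -1.7e-04 -2.5e-04] n 1
c14 scale 6.666666666666667
c15 scale 3.3
```

View pics/c14.png

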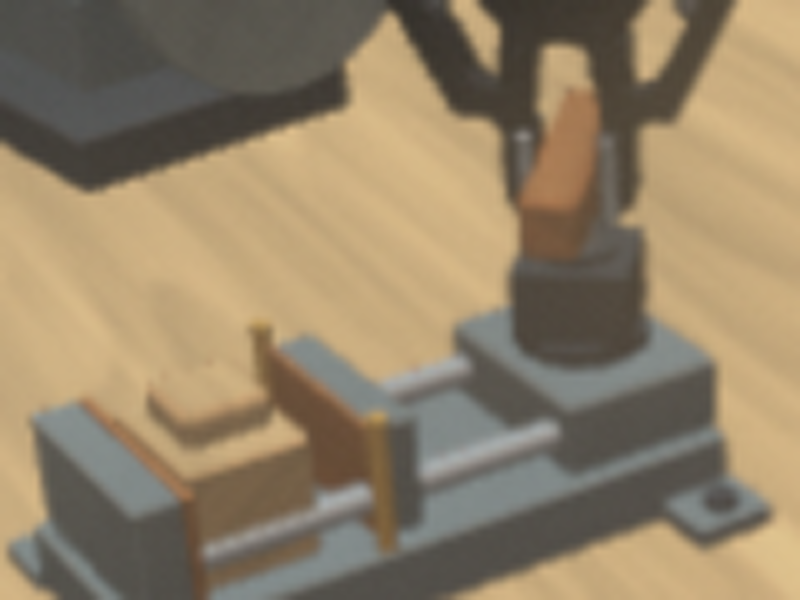

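View pics/c15.png

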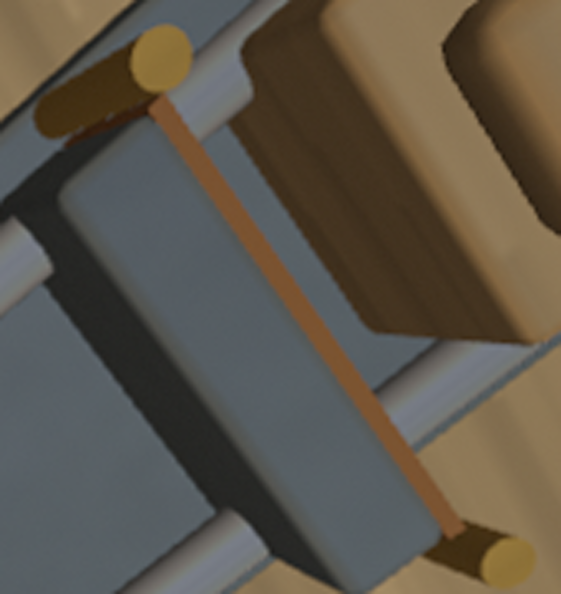

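The hub sits flat on the disc and the jaw face is level with the pins. The arm is steady and the blank hasn't moved, so I'm handing in.

```bash
python3 -c "
from h import *
print(ticket.job_done())"
```

```text
the job is handed in; nothing more can be done
None
```

I fitted the brown wooden T-handle from the mat fully onto the spindle and turned it about 48° anticlockwise. I handed the job in at about 8.6 s, still gripping the handle. No verdict was reported.

- **Seating:** the hub went down without snagging until it met the shoulder at a TCP height of 287.5 mm, exactly where full seating was expected. The vertical force there rose from about -3.5 N to +4.5 N. The last pictures show the hub flat on the disc.
- **Jaw opening:** the face is level with the brass pins. The two picture estimates disagreed slightly, about 18.4 mm from the overhead camera and about 20 mm from the wrist camera. Both were taken before a last 1° of turn, which adds about 0.4 mm, and both lie within 15–25 mm.
- **Holding:** the gripper was set to 70 N and the pose was steady, with the tool tilted about 0.06°. Contact forces stayed under about 9 N.
- **Surroundings:** the blank looked unmoved in the last pictures. The gouges were clear of the gripper and untouched when I took the handle, but I did not check them again after that. The arm showed no contact with the vise except through the handle.

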